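Fetch the unfinished lotus bud from behind the finished finials

ROBOT

A 6-joint arm with a two-finger parallel gripper is mounted at the origin on the work surface. World frame = base frame: x ahead of the robot, y to its left, z up, the work surface at z = 0. Lengths are in m, angles in rad, forces in N, time in s.
With the tool pointing down it reaches from about 0.35 to 0.925 m from the base axis. Payload 6.4 kg.
Tool frame: the origin (TCP) lies at the very end of the fingers, on their centre line; the grasp point (between the pads) lies 19 mm behind it; z points along the fingers, y is the line along which they close (so a half turn about z gives the same grasp; the last joint's range is limited). The gripper opens to 94 mm and grips with 3 to 60 N. Pads are 16 mm wide; open, the fingers measure 119 mm over their backs; the gripper's body (75 mm by 177 mm) begins 78 mm behind the grasp point.
Start: joints at [1.083, 0.245, 1.558, -0, 1.339, -0.174], TCP at [0.201, 0.618, 0.172] pointing down, gripper open.
Joint ranges: [-3.13, 3.13], [-1.02, 2.26], [0.13, 2.54], [-0.95, 4.09], [0.21, 2.88], [-2.74, 2.74]. Speed limits (rad/s): [2.57, 2.57, 3.14, 3.14, 3.14, 3.14].

INTERFACE

Orientations are given as a unit quaternion [x, y, z, w].
In Python, from workcell import r gives the robot as it stands.
- The arm moves only by the tool carry_out, never from a script. Its argument "steps" is one flat list of numbers, 7 for each row, row after row: the turn, a rotation vector about the world's x, y, z in units of 6 degrees (1.0 is 6 degrees), then the shift along the world's x, y, z in units of 30 mm (1.0 is 30 mm), then the finger opening in mm, from 0 to 94. A call has 1 to 8 rows; each row shifts and turns the commanded pose from where the row before left it; what a row does not reach is not made up. A row lasts 1/8 s, in which the tool goes at most 62.5 mm and 10.7 degrees, less where a joint would pass 70% of its speed; a pose out of reach is approached as far as the arm can. A call is refused whole if a number of a shift passes 1 or a number of a turn 1, either way. A call with a gripper value outside its range is refused whole. The fingers move at their own pace and stop on an object; "newtons" is the grip in N (left out, the last holds). Time passes only in rows, so rows that do not move let the fingers close. It gives the time, the measured TCP pose, the force, the opening and the grip force at its end, in the units of the state.
- r.state(): the state, without advancing time (a new reading comes with each control period).
- r.read_camera(name): name is "side" or "top" or "wrist"; returns the picture (400x640x3 uint8, blue, green, red); there is no depth.
- r.camera_params(name): a dict with "fx", "fy", "cx", "cy" (pixels), "extrinsics" (4x4, takes a point from world to camera coordinates). Camera axes: x right, y up, looking along -z (the intrinsics and any distortion apply to the point x, -y, -z); pixel columns grow to the right and rows downward; lengths in m; the calibration is good to about 2 mm. A picture is of the moment at which its call begins: read the wrist's pose just before it. camera_params takes no time and is no camera call; for the wrist camera it gives the pose at the moment of the call.
- r.sign_off(): hands the job in; it is judged then, once.
The state is a dict: "time": time; "joint_pos": joint angles; "qvel": joint speeds; "joint_torque": joint torques, N m; "tool_pos": TCP position; "tcp_rot": TCP orientation; "ft_force": force on the tool from outside, world axes, zero at the start; "moment": the same for the moment, N m; "width": finger opening in m; "grip_force": force on a finger pad.
Only numpy, scipy, OpenCV 4.12 (cv2) and the standard library are available. Lean on these libraries where they do the work, as an engineer would, in place of code of your own. Each camera call takes 0.05 s, during which the arm holds its last target. There are 200 camera calls.

TASK

The small unfinished lotus bud is hemmed in behind three tall finished finials on the plywood stand. First stand all three finials upright on the sheet of newsprint, then take the bud and stand it upright in the middle of the black rubber disc on the carving block, and only then put each finial back, upright and centred, on the dark base plate that has the same outline as its foot (round, square or six-sided). Leave the little wax jar on the stand where it is, never let a finial topple, and let go of everything.

Things in the scene. Friction and masses are not known exactly. Their poses are not given: they have to be found in the camera images.
- finial_ball: finished finial, pale wood, upright; origin at the centre of its underside, z up its axis. Neck: plain round column 30 mm across, 62 to 107 mm above the underside; grip it at 85 mm. Round foot 52 mm across, a bulge 42 mm across below the neck, a ball of 34 mm on top; 130 mm tall. About 120 g. Starts on the round base plate.
- finial_spire: finished finial, pale wood, upright; origin at the centre of its underside, z up its axis. Neck: plain round column 30 mm across, 62 to 107 mm above the underside; grip it at 85 mm. Square foot 50 x 50 mm (sides along its x and y), a square 38 mm block below the neck, a pointed cone on top; 130 mm tall. About 120 g. Starts on the square base plate.
- finial_ringed: finished finial, pale wood, upright; origin at the centre of its underside, z up its axis. Neck: plain round column 30 mm across, 62 to 107 mm above the underside; grip it at 85 mm. Six-sided foot 50 mm across flats, three rings of 44 mm below the neck, a flat 38 mm disc with a small button on top; 121 mm tall. About 120 g. Starts on the six-sided base plate.
- bud: unfinished lotus bud, pale wood, 52 mm tall, pointed top, petalled belly 45 mm across (solid 42 mm cylinder under the petals, 12 to 32 mm up; grip at 28 mm), flat 34 mm foot, 50 g; origin at the centre of its underside, z up. Stands on the 12 mm thick stand, finials 75 to 105 mm away (centres) in front, left and right, too tall for a gripper's body to come down among them.
- pad_round: dark wood base plate, 10 mm thick, fixed on the stand; origin at the centre of its underside (its top is 10 mm higher). Its x axis points, within about 6 degrees, to the back of the stand where the bud is. Round, 74 mm across.
- pad_square: dark wood base plate, 10 mm thick, fixed on the stand; origin at the centre of its underside (its top is 10 mm higher). Its x axis points, within about 6 degrees, to the back of the stand where the bud is. Square, 72 x 72 mm.
- pad_hex: dark wood base plate, 10 mm thick, fixed on the stand; origin at the centre of its underside (its top is 10 mm higher). Its x axis points, within about 6 degrees, to the back of the stand where the bud is. Six-sided, 72 mm across flats.
- newsprint: sheet of newsprint lying fixed on the bench to one side of the stand (left or right), 280 mm along its x by 160 mm along its y, 2 mm thick; origin at the centre of its underside. Room for the three finials in a row along x, 75 mm apart.
- carving_block: fixed wooden carving block on the other side of the stand, 130 x 130 x 45 mm, with a black rubber disc 64 mm across and 3 mm thick in the middle of its top; origin at the centre of its underside, so the disc's top is 48 mm above the origin.
- wax_jar: little amber glass jar with a steel cap, 36 mm across, 45 mm tall, loose, standing on the stand's back corner 90 to 130 mm from the bud; origin at the centre of its underside. Not to be disturbed.
Things that resemble listed ones, but are neither listed nor needed, are in the scene too. Leave any red or yellow look-alike of the finial_ringed alone.

How it is judged:
On the way, in this order (a step that is already met when the one before it is completed fails the run):
1. all three finials stand upright and released on the newsprint, the bud still at its place on the stand (x of finial_ball in the frame of newsprint between -0.13 and 0.13 m and y of finial_ball in the frame of newsprint between -0.072 and 0.072 m and z of finial_ball in the frame of newsprint between -0.003 and 0.008 m and contact force between the fingers and finial_ball below 0.1 N and linear speed of each of finial_ball, finial_spire, finial_ringed below 0.02 m/s and angular speed of each of finial_ball, finial_spire, finial_ringed below 0.2 rad/s and angle between each of finial_ball, finial_spire, finial_ringed's own z axis and vertical below 0.1 rad and x of finial_spire in the frame of newsprint between -0.13 and 0.13 m and y of finial_spire in the frame of newsprint between -0.072 and 0.072 m and z of finial_spire in the frame of newsprint between -0.003 and 0.008 m and contact force between the fingers and finial_spire below 0.1 N and x of finial_ringed in the frame of newsprint between -0.13 and 0.13 m and y of finial_ringed in the frame of newsprint between -0.072 and 0.072 m and z of finial_ringed in the frame of newsprint between -0.003 and 0.008 m and contact force between the fingers and finial_ringed below 0.1 N and distance of bud from where it was at the start of the episode below 0.03 m), for 0.2 s.
2. the bud stands released and upright on the rubber disc while the three finials are still on the newsprint (horizontal distance between bud and carving_block below 0.015 m and z of bud in the frame of carving_block between 0.043 and 0.054 m and contact force between the fingers and bud below 0.1 N and linear speed of each of bud, finial_ball, finial_spire, finial_ringed below 0.02 m/s and angular speed of each of bud, finial_ball, finial_spire, finial_ringed below 0.2 rad/s and angle between each of bud, finial_ball, finial_spire, finial_ringed's own z axis and vertical below 0.1 rad and x of finial_ball in the frame of newsprint between -0.13 and 0.13 m and y of finial_ball in the frame of newsprint between -0.072 and 0.072 m and z of finial_ball in the frame of newsprint between -0.003 and 0.008 m and contact force between the fingers and finial_ball below 0.1 N and x of finial_spire in the frame of newsprint between -0.13 and 0.13 m and y of finial_spire in the frame of newsprint between -0.072 and 0.072 m and z of finial_spire in the frame of newsprint between -0.003 and 0.008 m and contact force between the fingers and finial_spire below 0.1 N and x of finial_ringed in the frame of newsprint between -0.13 and 0.13 m and y of finial_ringed in the frame of newsprint between -0.072 and 0.072 m and z of finial_ringed in the frame of newsprint between -0.003 and 0.008 m and contact force between the fingers and finial_ringed below 0.1 N), for 0.2 s.
At the end, for the whole second after the job is handed in: Bud upright within 15 mm of the middle of the rubber disc; each finial upright within 13 mm of the centre of the base plate with its foot's outline (ball: round, spire: square, ringed: six-sided); wax jar within 20 mm of its start, upright; all released and at rest (horizontal distance between bud and carving_block below 0.015 m and z of bud in the frame of carving_block between 0.043 and 0.054 m and contact force between the fingers and bud below 0.1 N and linear speed of each of bud, finial_ball, finial_spire, finial_ringed below 0.02 m/s and angular speed of each of bud, finial_ball, finial_spire, finial_ringed below 0.2 rad/s and angle between each of bud, finial_ball, finial_spire, finial_ringed, wax_jar's own z axis and vertical below 0.1 rad and horizontal distance between finial_ball and pad_round below 0.013 m and z of finial_ball in the frame of pad_round between 0.006 and 0.015 m and contact force between the fingers and finial_ball below 0.1 N and horizontal distance between finial_spire and pad_square below 0.013 m and z of finial_spire in the frame of pad_square between 0.006 and 0.015 m and contact force between the fingers and finial_spire below 0.1 N and horizontal distance between finial_ringed and pad_hex below 0.013 m and z of finial_ringed in the frame of pad_hex between 0.006 and 0.015 m and contact force between the fingers and finial_ringed below 0.1 N and distance of wax_jar from where it was at the start of the episode below 0.02 m); the robot touches nothing.
It fails at once if the wax jar is pushed more than 20 mm or tipped (distance of wax_jar from where it was at the start of the episode above 0.02 m or angle between wax_jar's own z axis and vertical above 0.4 rad).
It fails at once if a finial topples (leans more than about 35 degrees) (angle between any of finial_ball, finial_spire, finial_ringed's own z axis and vertical above 0.6 rad).
It also fails if it takes over 136 s, if anything falls off the work surface, if the arm or the gripper's body presses on something with over 40 N, if the wrist force passes 120 N, or if a joint passes its speed limit or range.

## Working session

There is one attempt and no reset: what is moved stays moved. The work goes in short steps, Python scripts to look and compute and a tool call to move; the robot and the scene stay as the last step left them, time stands still between calls to the robot, and variables do not carry over. Pictures are saved under pics/ and viewed, at most 17 in all, crops included, and the job is handed in when it is done.

Besides the shell and the picture viewer there is one more tool, called as name(argument=value, ...) on one line, values as JSON. carry_out: Moves the arm, as the interface text tells. Its arguments: {"type":"object","properties":{"steps":{"type":"array","items":{"type":"number"}},"newtons":{"type":"number"}},"required":["steps"]}

```bash
mkdir -p pics; ls; python3 - <<'E'
from workcell import r
import cv2
for n in ("top","side"):
    cv2.imwrite(f"pics/{n}0.png",r.read_camera(n)); p=r.camera_params(n); print(n,{k:(v if k!='extrinsics' else [[round(x,4) for x in q] for q in v]) for k,v in p.items()})
s=r.state();print(s['time'],s['tool_pos'],s['tcp_rot'],s['width'])
E
```

```text
pics
top {'fx': 374.0584574928982, 'fy': 374.0584574928982, 'cx': 314.79130145217755, 'cy': 202.1937810999352, 'extrinsics': [[np.float64(0.0017), np.float64(-0.9999), np.float64(-0.0146), np.float64(-0.0012)], [np.float64(0.9971), np.float64(0.0006), np.float64(0.0758), np.float64(-0.6013)], [np.float64(-0.0758), np.float64(-0.0147), np.float64(0.997), np.float64(-0.9827)], [np.float64(0.0), np.float64(0.0), np.float64(0.0), np.float64(1.0)]]}
side {'fx': 376.5468956301552, 'fy': 376.5468956301552, 'cx': 324.3299184386105, 'cy': 199.95192115422878, 'extrinsics': [[np.float64(-0.812), np.float64(-0.5836), np.float64(0.0058), np.float64(0.467)], [np.float64(0.38), np.float64(-0.5212), np.float64(0.7642), np.float64(-0.2458)], [np.float64(-0.443), np.float64(0.6227), np.float64(0.645), np.float64(-0.6104)], [np.float64(0.0), np.float64(0.0), np.float64(0.0), np.float64(1.0)]]}
0.1 [0.20038889 0.61771434 0.17147438] [ 1.56272472e-01  9.87713612e-01 -8.15396617e-04 -2.63122884e-04] 0.09416774383640591
```

View pics/top0.png

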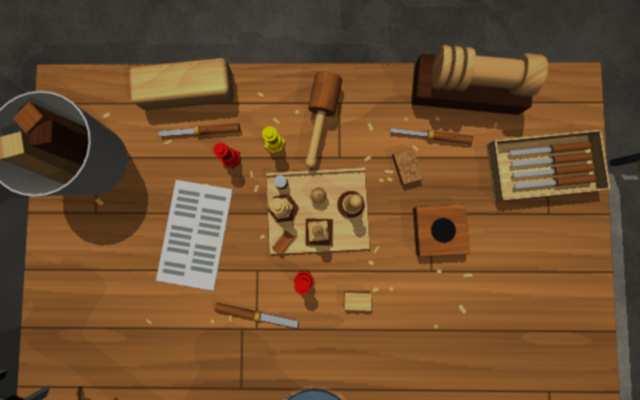

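View pics/side0.png

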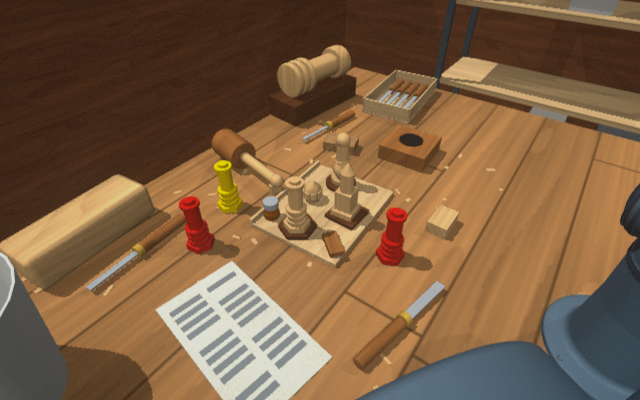

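The top view shows the newsprint at left (col 195, row 235) and the stand at (318,212). The ringed finial is at (281,207), the spire at (318,231), the ball at (351,204), the bud at (318,195) and the jar at (281,183). The block with its disc is at (443,230).

```bash
python3 - <<'E'
import cv2
a=cv2.imread("pics/top0.png")[160:265,255:380]
b=cv2.imread("pics/side0.png")[120:270,240:410]
cv2.imwrite("pics/topc.png",cv2.resize(a,None,fx=5.7,fy=5.7,interpolation=cv2.INTER_CUBIC)); cv2.imwrite("pics/sidec.png",cv2.resize(b,None,fx=4,fy=4,interpolation=cv2.INTER_CUBIC))
E
cat > h.py <<'E'
from workcell import r
import numpy as np,cv2
from scipy.spatial.transform import Rotation as R
def back(p,uv,z):
    "pixel -> world point on the plane z"
    E=np.array(p["extrinsics"],float);d=np.array([(uv[0]-p["cx"])/p["fx"],-(uv[1]-p["cy"])/p["fy"],-1.])
    o=-E[:3,:3].T@E[:3,3];w=E[:3,:3].T@d
    return (o+w*(z-o[2])/w[2]).round(4)
def proj(p,X):
    E=np.array(p["extrinsics"],float);c=E[:3,:3]@np.array(X)+E[:3,3]
    return np.array([p["cx"]+p["fx"]*c[0]/-c[2],p["cy"]+p["fy"]*c[1]/c[2]]).round(1)
E
```

```text
(no output)
```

View pics/topc.png

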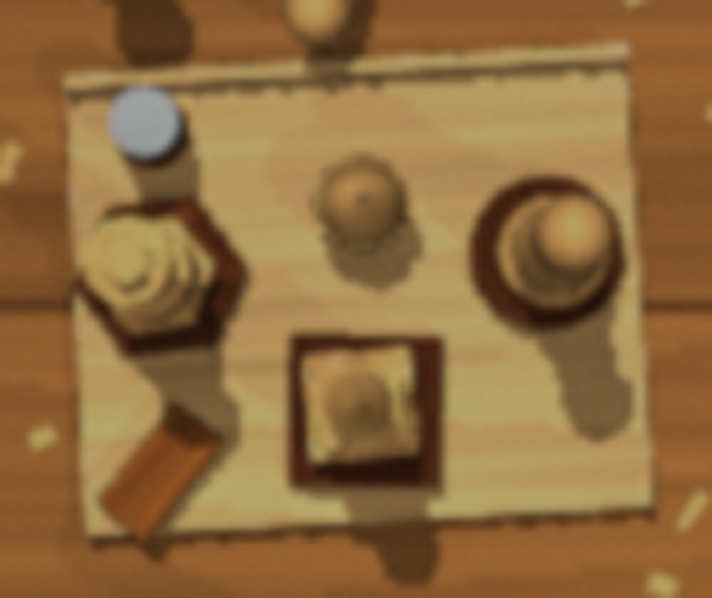

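View pics/sidec.png

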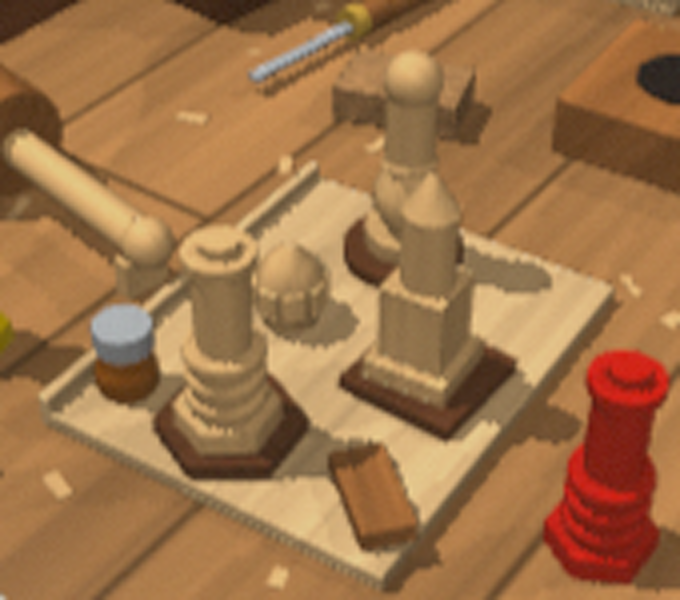

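The crops give the pad centres at about round (548,254), square (366,412) and hex (160,277). The tops are at ball (578,232), spire (358,405), ringed (130,265), bud (362,200) and jar (145,122). In the side crop the ball sits partly behind the spire.

```bash
python3 - <<'E'
from h import *
p=r.camera_params("top"); f=lambda x,y:(255+(x+.5)/5.7-.5,160+(y+.5)/5.7-.5)
for n,c,z in [("padR",(548,254),.022),("padS",(366,412),.022),("padH",(160,277),.022),("ball",(578,232),.137),("spire",(358,403),.15),("ringed",(130,265),.143),("bud",(362,200),.06),("jar",(145,122),.057)]: print(n,back(p,f(*c),z))
print("disc",back(p,(443,230),.048))
n=np.array([back(p,c,.002) for c in [(177,181),(232,187),(215,290),(157,281)]]);print(n,n.mean(0))
for c in [(227,165),(274,150),(303,293)]: print("lookalike foot",back(p,c,.0))
for c in [(227,150),(272,135),(304,275)]: print("lookalike top",back(p,c,.12))
q=r.camera_params("side")
g=lambda x,y:(240+x/4,120+y/4)
for n,c,z in [("ball",(414,77),.135),("spire",(431,175),.152),("ringed",(217,245),.14),("bud",(292,243),.064)]: print("side",n,back(q,g(*c),z))
E
```

```text
padR [ 0.5962 -0.0971  0.022 ]
padS [ 0.5218 -0.0114  0.022 ]
padH [0.5852 0.0859 0.022 ]
ball [ 0.5972 -0.1002  0.137 ]
spire [ 0.5259 -0.0086  0.15  ]
ringed [0.5829 0.0862 0.143 ]
bud [ 0.618  -0.0096  0.06  ]
jar [0.6542 0.0898 0.057 ]
disc [ 0.5273 -0.3335  0.048 ]
[[0.6616 0.3817 0.002 ]
 [0.6449 0.2285 0.002 ]
 [0.3644 0.2695 0.002 ]
 [0.3879 0.4282 0.002 ]] [0.5147   0.326975 0.002   ]
lookalike foot [0.7066 0.2441 0.    ]
lookalike foot [0.7487 0.1136 0.    ]
lookalike foot [0.3571 0.0312 0.    ]
lookalike top [0.7227 0.2144 0.12  ]
lookalike top [0.76   0.1038 0.12  ]
lookalike top [0.4192 0.0236 0.12  ]
side ball [ 0.5962 -0.1022  0.135 ]
side spire [ 0.5228 -0.0054  0.152 ]
side ringed [0.5827 0.0897 0.14  ]
side bud [ 0.6156 -0.0119  0.064 ]
```

carry_out(steps=[0,0,0,0.7,-0.98,0.1,70,0,0,0,0.7,-0.98,0.1,70,0,0,0,0.7,-0.98,0,70,0,0,0,0.7,-0.98,0,70,0,0,0,0.7,-0.98,0,70,0,0,0,0.7,-0.98,0,70,0,0,0,0.7,-0.98,0,70,0,0,0,0.7,-0.98,0,70], newtons=20)

```text
time: 1.1
tool_pos: [0.3689, 0.3819, 0.178]
tcp_rot: [0.156, 0.988, -0.0, -0.0]
ft_force: [0.5, -0.5, 0.3]
width: 0.0701
grip_force: 0.0
```

carry_out(steps=[0,0,0,0.7,-0.98,0,70,0,0,0,0.7,-0.98,0,70,0,0,0,0.7,-0.98,0,70,0,0,0,0.7,-0.98,0,70,0,0,0,0.7,-0.98,0,70,0,0,0,0.7,-0.98,0,70,0,0,0,0.7,-0.98,0,70,0,0,0,0.7,-0.98,0,70])

```text
time: 2.1
tool_pos: [0.5369, 0.1468, 0.178]
tcp_rot: [0.156, 0.988, -0.0, -0.0]
ft_force: [-0.1, -0.2, -0.4]
width: 0.0697
grip_force: 0.0
```

carry_out(steps=[0,0,0,0.77,-0.98,0,70,0,0,0,0.77,-0.98,0,70,0,0,0,0,0,0,70])

```text
time: 2.48
tool_pos: [0.5834, 0.0873, 0.1778]
tcp_rot: [0.158, 0.987, -0.0, -0.0]
ft_force: [0.1, 0.3, -0.5]
width: 0.0699
grip_force: 0.0
```

```bash
cat > look.py <<'E'
import sys
from h import *
p=r.camera_params("wrist");im=r.read_camera("wrist");cv2.imwrite(f"pics/{sys.argv[1]}.png",im)
np.savez(f"pics/{sys.argv[1]}.npz",**p)
print(r.state()["tool_pos"]);c=-np.array(p["extrinsics"])[:3,:3].T@np.array(p["extrinsics"])[:3,3];print("cam",c)
for a in sys.argv[2:]: print(a,proj(p,eval(a)))
E
python3 look.py w1 .583,.0875,.143 .524,-.0075,.152 .597,-.1,.135 .617,-.0105,.064 .585,.086,.022
```

```text
[0.58268465 0.0885271  0.17781498]
cam [0.51153012 0.1099877  0.38907765]
.583,.0875,.143 [320.9 212.8]
.524,-.0075,.152 [176.9 182.7]
.597,-.1,.135 [124.3 287.8]
.617,-.0105,.064 [245.  246.8]
.585,.086,.022 [319.8 184.6]
```

View pics/w1.png

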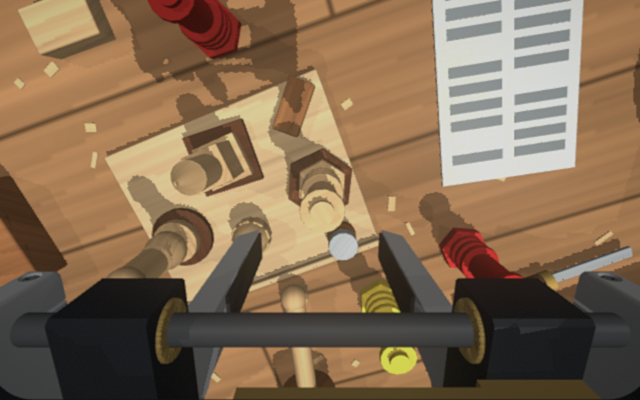

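The wrist picture shows the ringed finial's button at (322,211), which matches the prediction. The spire cone is near (194,177), 10 to 15 px from its prediction, so I'll check it when I get there.

carry_out(steps=[0,0,0,0,0,-0.8,70,0,0,0,0,0,-0.8,70,0,0,0,0,0,-0.8,70,0,0,0,0,0,-0.6,70,0,0,0,0,0,0,25,0,0,0,0,0,0,25,0,0,0,0,0,0,25,0,0,0,0,0,0,25], newtons=20)

```text
time: 3.52
tool_pos: [0.5836, 0.0891, 0.0895]
tcp_rot: [0.156, 0.988, 0.0, 0.001]
ft_force: [-1.1, 0.6, 1.8]
width: 0.0371
grip_force: 20.0
```

carry_out(steps=[0,0,0,0,0,0,25,0,0,0,0,0,0,25])

```text
time: 3.78
tool_pos: [0.5836, 0.0891, 0.0895]
tcp_rot: [0.156, 0.988, 0.0, 0.001]
ft_force: [-0.4, 0.3, 3.7]
width: 0.0372
grip_force: 20.0
```

```bash
python3 look.py w2 .583,.0875,.143; python3 - <<'E'
from h import *
cv2.imwrite("pics/s2.png",cv2.resize(r.read_camera("side")[80:270,210:410],None,fx=4,fy=3,interpolation=cv2.INTER_CUBIC)[:, :]);print(r.state()["width"])
E
```

```text
[0.58360663 0.08912474 0.0894532 ]
cam [0.51104392 0.11149715 0.30051075]
.583,.0875,.143 [318.4 261.8]
0.03700156665640763
```

View pics/s2.png

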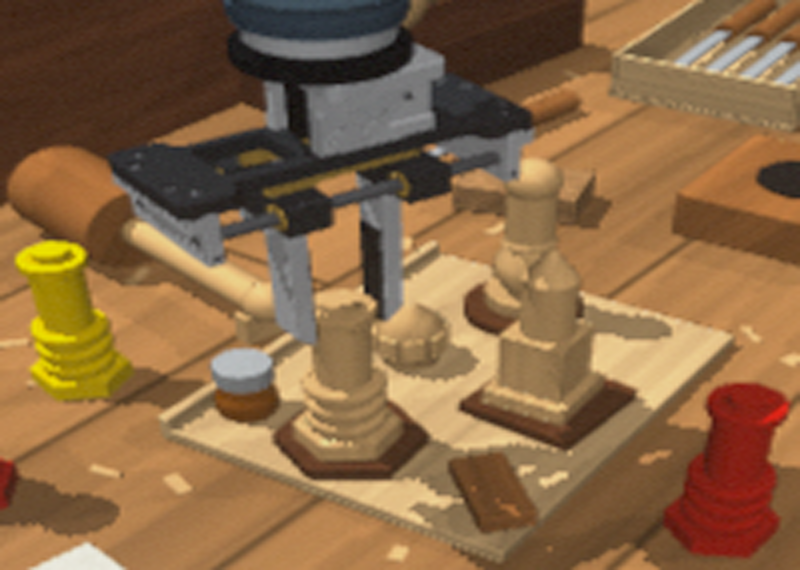

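The side crop shows the fingertips at (300,340) and (380,315), close under the finial's top disc at (345,305). That looks higher than the tool pose says, so I'll check against the projection.

```bash
python3 - <<'E'
from h import *
q=r.camera_params("side");f=lambda X:((proj(q,X)-[210,80])*[4,3]).round()
n=np.array([.31,.95,0])
for z in(.0895,.1085):
  for s in(.0185,.03,-.0185,-.03): print(z,s,f(np.array([.5836,.0891,z])+s*n))
for x,y in((.583,.087),(.583,.089)):
  for z in(.022,.084,.129,.143): print(x,y,z,f((x,y,z)))
E
```

```text
0.0895 0.0185 [310. 374.]
0.0895 0.03 [290. 380.]
0.0895 -0.0185 [372. 352.]
0.0895 -0.03 [390. 346.]
0.1085 0.0185 [307. 351.]
0.1085 0.03 [287. 358.]
0.1085 -0.0185 [370. 331.]
0.1085 -0.03 [390. 324.]
0.583 0.087 0.022 [350. 434.]
0.583 0.087 0.084 [345. 368.]
0.583 0.087 0.129 [341. 315.]
0.583 0.087 0.143 [340. 298.]
0.583 0.089 0.022 [348. 436.]
0.583 0.089 0.084 [342. 369.]
0.583 0.089 0.129 [338. 316.]
0.583 0.089 0.143 [337. 299.]
```

View pics/w2.png

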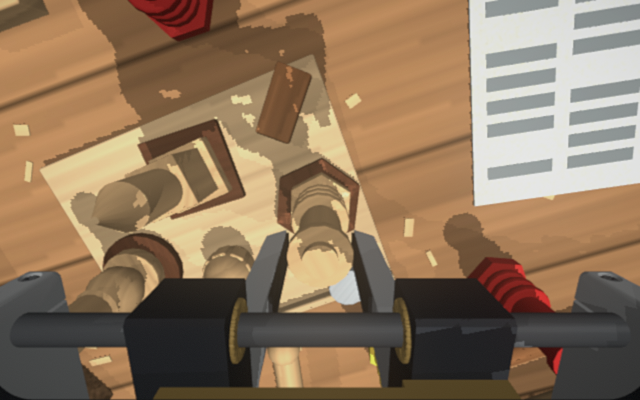

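```bash
python3 - <<'E'
from h import *
p=np.load("pics/w2.npz");n=np.array([.31,.95,0])
for z in(.0895,.105,.12,.135):
  print(z,[proj(p,np.array([.5836,.0891,z])+s*n) for s in (.0185,-.0185)])
print(proj(p,(.583,.088,.143)),proj(p,(.583,.088,.1085)), p["fx"])
E
python3 -c "
from h import *
s=r.state();print(s['joint_pos'],s['joint_torque'],s['moment'])
a=cv2.imread('pics/w2.png')[200:330,230:400];cv2.imwrite('pics/w2c.png',cv2.resize(a,None,fx=4.5,fy=4.5,interpolation=cv2.INTER_CUBIC))"
```

```text
0.0895 [array([347.5, 228. ]), array([294.6, 228. ])]
0.105 [array([349.6, 236.1]), array([292.8, 236.1])]
0.12 [array([351.8, 245.1]), array([290.8, 245.1])]
0.135 [array([354.4, 255.6]), array([288.5, 255.6])]
[319.2 261.5] [319.3 237.8] 320.23918251838325
[-4.04796637e-02  1.94431320e-01  1.77723005e+00  1.40737311e-04
  1.16817381e+00 -1.29751245e+00] [-4.13041413e-01 -3.39559257e+01 -2.64650738e+01 -1.10807433e-01
 -1.51241598e-03  2.89042509e-04] [0.08300471 0.04783132 0.01733414]
```

View pics/w2c.png

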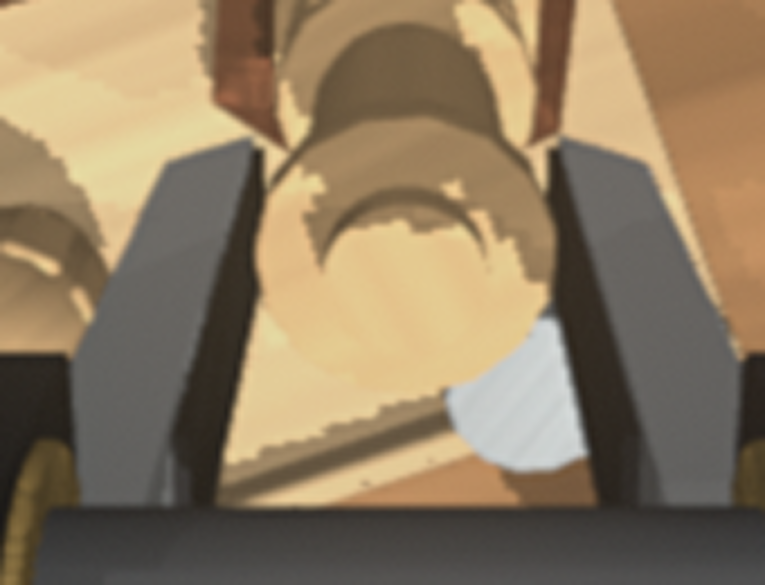

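```bash
python3 - <<'E'
from h import *
from scipy.optimize import least_squares
p=np.load("pics/w2.npz");q=r.camera_params("side")
for a,b in (((354,231),(210+300/4,80+341/3)),((286,231),(210+380/4,80+318/3))):
  s=least_squares(lambda X:np.r_[proj(p,X)-a,proj(q,X)-b],[.58,.09,.1],diff_step=1e-3);print(s.x,s.fun)
E
```

```text
[0.59629303 0.10931151 0.08560993] [-0.6         2.9        -1.         11.63333333]
[0.57036178 0.07074071 0.11505678] [0.2 0.5 0.7 2.8]
```

Both views agree: the inner tip separation and the tip rows put the real finger ends about 27 mm higher than the reported TCP. The pads are therefore on the 38 mm top disc. I'll open, go lower and check the width.

carry_out(steps=[0,0,0,0,0,0,70,0,0,0,0,0,0,70,0,0,0,0,0,-0.45,70,0,0,0,0,0,-0.4,70,0,0,0,0,0,0,25,0,0,0,0,0,0,25,0,0,0,0,0,0,25,0,0,0,0,0,0,25], newtons=15)

```text
time: 4.88
tool_pos: [0.5832, 0.0891, 0.0635]
tcp_rot: [0.156, 0.988, 0.0, 0.0]
ft_force: [0.2, 0.6, 1.1]
width: 0.0372
grip_force: 15.0
```

```bash
python3 look.py w3 >/dev/null; python3 - <<'E'
from h import *
a=cv2.resize(r.read_camera("side")[120:240,240:340],None,fx=4,fy=4,interpolation=cv2.INTER_CUBIC)
b=cv2.resize(cv2.imread("pics/w3.png")[150:350,230:430],(480,480),interpolation=cv2.INTER_CUBIC)[:480]
c=np.zeros((480,800,3),np.uint8);c[:,:400]=a[:480];c[:,400:]=b[:,40:440];cv2.imwrite("pics/c3.png",c)
E
```

```text
(no output)
```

View pics/c3.png

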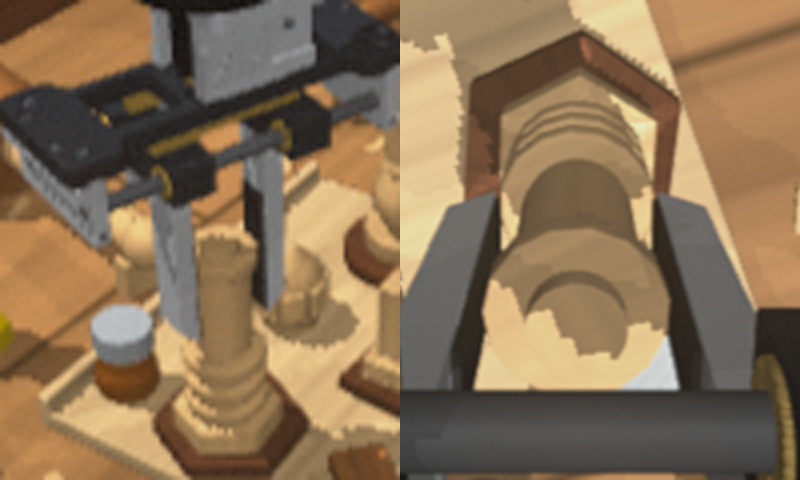

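The crop shows the tips now level with the neck's lower part, and the long flat finger faces resting on the 38 mm disc with a gap to the neck. I'll go back up so the pads are centred on the disc, grip it there and test the lift.

carry_out(steps=[0,0,0,0,0,0,60,0,0,0,0,0,0,60,0,0,0,0,0,0.5,60,0,0,0,0,0,0,25,0,0,0,0,0,0,25,0,0,0,0,0,0,25,0,0,0,0,0,0,25,0,0,0,0,0,0.3,25], newtons=25)

```text
time: 5.98
tool_pos: [0.5818, 0.0891, 0.086]
tcp_rot: [0.156, 0.988, -0.0, -0.001]
ft_force: [-0.2, 0.4, -0.2]
width: 0.0365
grip_force: 25.0
```

carry_out(steps=[0,0,0,0,0,0.3,25,0,0,0,0,0,0.4,25,0,0,0,0,0,0,25])

```text
time: 6.35
tool_pos: [0.584, 0.089, 0.1097]
tcp_rot: [0.156, 0.988, 0.0, 0.002]
ft_force: [-0.0, 0.7, -1.3]
width: 0.0372
grip_force: 25.0
```

```bash
python3 look.py w4 >/dev/null; python3 - <<'E'
from h import *
a=cv2.resize(r.read_camera("side")[100:240,230:345],None,fx=4,fy=4,interpolation=cv2.INTER_CUBIC)[:480,:400]
b=cv2.resize(cv2.imread("pics/w4.png")[150:350,230:430],(480,480),interpolation=cv2.INTER_CUBIC)[:480]
c=np.zeros((480,800,3),np.uint8);c[:,:400]=a[:480];c[:,400:]=b[:,40:440];cv2.imwrite("pics/c4.png",c)
E
```

```text
(no output)
```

View pics/c4.png

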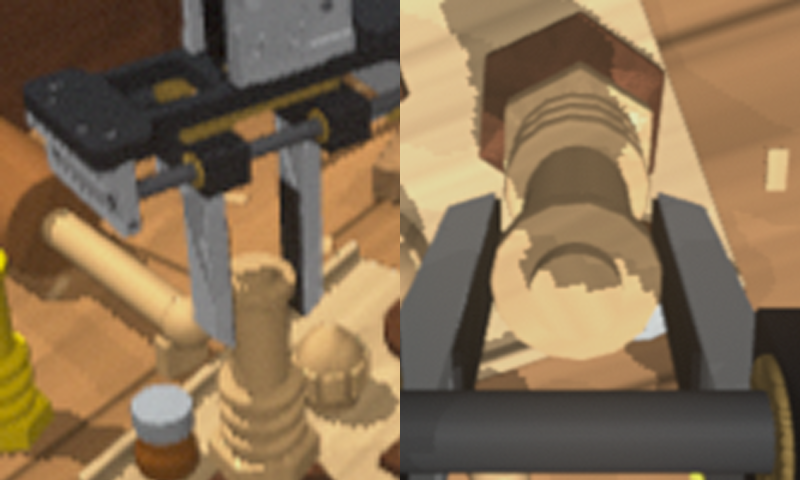

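The finial is lifted and upright, with the hex pad now showing clear below it and the force reading its weight. Next I'll carry it to the far slot on the newsprint.

carry_out(steps=[0,0,0,0,0.3,0,25,0,0,0,0,0.6,0,25,0,0,0,0,0.9,0,25,0,0,0,0,1,0,25,0,0,0,0,1,0,25,0,0,0,0.1,1,0,25,0,0,0,0.1,1,0,25,0,0,0,0,0.9,0,25])

```text
time: 7.45
tool_pos: [0.5882, 0.2925, 0.1075]
tcp_rot: [0.156, 0.988, 0.0, -0.0]
ft_force: [0.6, -0.7, -1.0]
width: 0.037
grip_force: 25.0
```

carry_out(steps=[0,0,0,0,0.6,-0.2,25,0,0,0,0,0.25,-0.3,25,0,0,0,0,0,-0.4,25,0,0,0,0,0,-0.3,25,0,0,0,0,0,-0.2,25,0,0,0,0,0,-0.1,25,0,0,0,0,0,-0.08,25,0,0,0,0,0,0,25])

```text
time: 8.45
tool_pos: [0.589, 0.3155, 0.0607]
tcp_rot: [0.156, 0.988, 0.0, 0.0]
ft_force: [-0.5, -0.4, -0.9]
width: 0.0372
grip_force: 25.0
```

carry_out(steps=[0,0,0,0,0,-0.05,25,0,0,0,0,0,-0.03,25,0,0,0,0,0,0,25])

```text
time: 8.82
tool_pos: [0.5888, 0.3156, 0.0581]
tcp_rot: [0.156, 0.988, -0.0, -0.0]
ft_force: [0.6, -0.0, -1.0]
width: 0.0368
grip_force: 25.0
```

carry_out(steps=[0,0,0,0,0,-0.04,25,0,0,0,0,0,-0.03,25,0,0,0,0,0,0,25])

```text
time: 9.2
tool_pos: [0.5897, 0.3158, 0.0579]
tcp_rot: [0.156, 0.988, 0.0, 0.001]
ft_force: [-2.9, -0.1, 6.4]
width: 0.0368
grip_force: 25.0
```

carry_out(steps=[0,0,0,0,0,0,64,0,0,0,0,0,0,64,0,0,0,0,0,0,64,0,0,0,0,0,0.6,64,0,0,0,0,0,1,64,0,0,0,0,0,1,64,0,0,0,-0.2,-0.6,0.9,64,0,0,0,-0.2,-1,0,64])

```text
time: 10.2
tool_pos: [0.5789, 0.2682, 0.1659]
tcp_rot: [0.156, 0.988, 0.002, 0.003]
ft_force: [0.8, -0.5, 0.0]
width: 0.0636
grip_force: 0.0
```

carry_out(steps=[0,0,0,-0.2,-1,0,64,0,0,0,-0.2,-1,0,64,0,0,0,-0.2,-1,0,64,0,0,0,-0.2,-1,0,64,0,0,0,-0.2,-1,0,64,0,0,0,-0.2,-1,0,64,0,0,0,-0.2,-1,0,64,0,0,0,-0.2,-1,0,64])

```text
time: 11.2
tool_pos: [0.5291, 0.0266, 0.1626]
tcp_rot: [0.156, 0.988, -0.0, 0.001]
ft_force: [0.5, 0.1, -0.0]
width: 0.0639
grip_force: 0.0
```

carry_out(steps=[0,0,0,-0.16,-0.8,0,64,0,0,0,0,-0.4,0,64,0,0,0,0,0,0,64])

```text
time: 11.58
tool_pos: [0.5244, -0.0087, 0.1618]
tcp_rot: [0.157, 0.988, 0.0, 0.001]
ft_force: [-0.7, 0.3, 0.7]
width: 0.0641
grip_force: 0.0
```

```bash
python3 look.py w5 .524,-.0075,.152 .524,-.0075,.129 .597,-.1,.135 .522,-.0115,.022 .589,.3155,.119; python3 -c "
from h import *
cv2.imwrite('pics/c5.png',cv2.resize(cv2.imread('pics/w5.png')[60:310,100:500],None,fx=2,fy=2,interpolation=cv2.INTER_CUBIC))"
```

```text
[ 0.52438615 -0.00825263  0.16155133]
cam [0.45206363 0.01371705 0.37289696]
.524,-.0075,.152 [322.5 222.3]
.524,-.0075,.129 [322.2 213. ]
.597,-.1,.135 [245.8 324.5]
.522,-.0115,.022 [317.5 184.3]
.589,.3155,.119 [733.2 163.2]
```

View pics/c5.png

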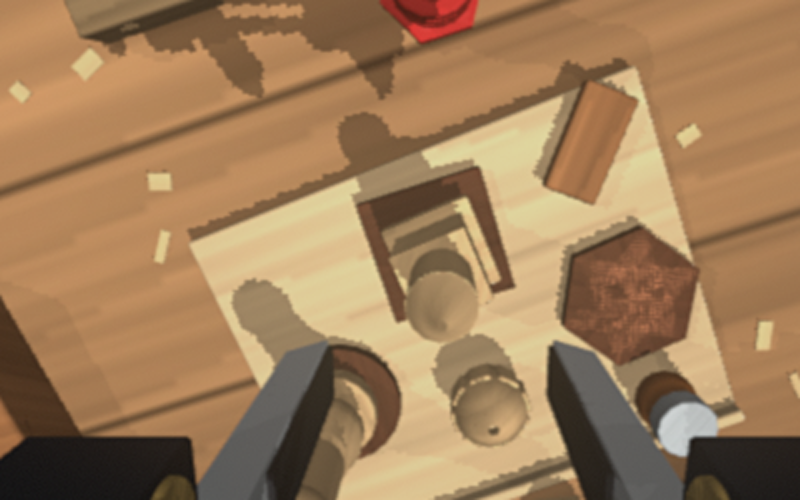

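The crop shows the spire's cone centred at about (443,303), within 1 to 2 mm of plan. The empty hex pad centre is at (630,295) and the bud tip at (493,430). Now I'll grip the spire's neck.

carry_out(steps=[0,0,0,0,0,-1,64,0,0,0,0,0,-1,64,0,0,0,0,0,-0.9,64,0,0,0,0,0,-0.45,64,0,0,0,0,0,0,20,0,0,0,0,0,0,20,0,0,0,0,0,0,20,0,0,0,0,0,0,20])

```text
time: 12.62
tool_pos: [0.5246, -0.0085, 0.0614]
tcp_rot: [0.156, 0.988, -0.0, 0.001]
ft_force: [0.1, -0.4, 1.7]
width: 0.0295
grip_force: 25.0
```

```bash
python3 - <<'E'
from h import *
p=np.load("pics/w5.npz")
print("hex",back(p,(100+629.7/2,60+294.8/2),.022),"sq",back(p,(318.2,182.5),.022),"bud",back(p,(346.5,275),.064))
E
```

```text
hex [0.5819 0.0857 0.022 ] sq [ 0.5203 -0.0101  0.022 ] bud [ 0.6168 -0.0098  0.064 ]
```

carry_out(steps=[0,0,0,0,0,0.3,20,0,0,0,0,0,0.7,20,0,0,0,0,0.3,0,20,0,0,0,0,0.6,0,20,0,0,0,0,0.9,0,20,0,0,0,-0.1,1,0,20,0,0,0,-0.1,1,0,20,0,0,0,-0.1,1,0,20])

```text
time: 13.62
tool_pos: [0.5137, 0.1376, 0.0894]
tcp_rot: [0.156, 0.988, -0.0, -0.001]
ft_force: [-0.7, 0.2, -0.5]
width: 0.0299
grip_force: 25.0
```

carry_out(steps=[0,0,0,-0.1,1,0,20,0,0,0,0,1,0,20,0,0,0,0,1,0,20,0,0,0,0,1,0,20,0,0,0,0,1,0,20,0,0,0,0,0.8,-0.1,20,0,0,0,0,0.4,-0.3,20,0,0,0,0,0.2,-0.4,20])

```text
time: 14.62
tool_pos: [0.5112, 0.3282, 0.0652]
tcp_rot: [0.156, 0.988, -0.0, -0.0]
ft_force: [-0.8, 0.1, -1.0]
width: 0.0294
grip_force: 25.0
```

carry_out(steps=[0,0,0,0,0,-0.4,20,0,0,0,0,0,-0.25,20,0,0,0,0,0,-0.15,20,0,0,0,0,0,-0.07,20,0,0,0,0,0,0,20])

```text
time: 15.25
tool_pos: [0.5125, 0.3274, 0.0414]
tcp_rot: [0.156, 0.988, -0.0, 0.0]
ft_force: [-1.6, -0.9, 3.3]
width: 0.0294
grip_force: 25.0
```

carry_out(steps=[0,0,0,0,0,0,64,0,0,0,0,0,0,64,0,0,0,0,0,0,64,0,0,0,0,0,0.6,64,0,0,0,0,0,1,64,0,0,0,0,0,1,64,0,0,0,0,0,1,64,0,0,0,0.2,-0.9,0.4,64])

```text
time: 16.25
tool_pos: [0.5193, 0.3019, 0.1645]
tcp_rot: [0.155, 0.988, 0.001, 0.002]
ft_force: [0.0, 0.0, -0.2]
width: 0.0638
grip_force: 0.0
```

carry_out(steps=[0,0,0,0.2,-1,0,64,0,0,0,0.2,-1,0,64,0,0,0,0.2,-1,0,64,0,0,0,0.2,-1,0,64,0,0,0,0.2,-1,0,64,0,0,0,0.2,-1,0,64,0,0,0,0.2,-1,0,64,0,0,0,0.2,-1,0,64])

```text
time: 17.25
tool_pos: [0.5666, 0.0596, 0.162]
tcp_rot: [0.156, 0.988, 0.0, 0.001]
ft_force: [0.2, 0.3, -0.0]
width: 0.0639
grip_force: 0.0
```

carry_out(steps=[0,0,0,0.2,-1,0,64,0,0,0,0.2,-1,0,64,0,0,0,0.2,-1,0,64,0,0,0,0.2,-1,0,64,0,0,0,0.2,-0.9,0,64,0,0,0,0,-0.4,0,64,0,0,0,0,0,0,64])

```text
time: 18.12
tool_pos: [0.5961, -0.0987, 0.1611]
tcp_rot: [0.157, 0.988, 0.0, 0.0]
ft_force: [-0.2, 0.6, -0.2]
width: 0.064
grip_force: 0.0
```

```bash
python3 look.py w6 .597,-.1,.135 .597,-.0975,.022 .5273,-.3335,.048; python3 -c "
from h import *
cv2.imwrite('pics/c6.png',cv2.resize(cv2.imread('pics/w6.png')[60:310,80:480],None,fx=2,fy=2,interpolation=cv2.INTER_CUBIC))"
```

```text
[ 0.59595836 -0.0980259   0.16088173]
cam [ 0.52375824 -0.0762076   0.372219  ]
.597,-.1,.135 [319.6 218.2]
.597,-.0975,.022 [321.7 186.3]
.5273,-.3335,.048 [ 86.4 198. ]
```

View pics/c6.png

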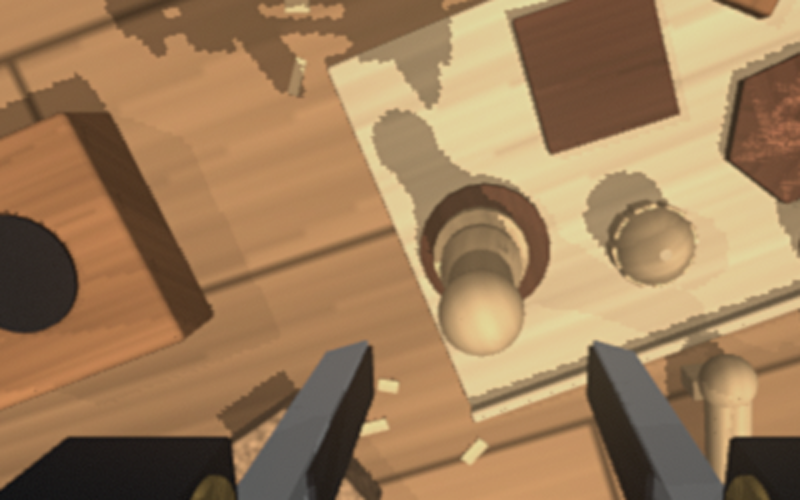

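The ball's centre is at (481,312), within 1 mm of plan. I'll grip at the ball, with the finger ends bracketing the neck.

carry_out(steps=[0,0,0,0.03,-0.03,-0.9,64,0,0,0,0,0,-0.9,64,0,0,0,0,0,-0.6,64,0,0,0,0,0,-0.37,64,0,0,0,0,0,0,22,0,0,0,0,0,0,22,0,0,0,0,0,0,22,0,0,0,0,0,0,22])

```text
time: 19.18
tool_pos: [0.5976, -0.0995, 0.0783]
tcp_rot: [0.156, 0.988, -0.0, 0.001]
ft_force: [0.0, 0.4, 2.5]
width: 0.0327
grip_force: 25.0
```

```bash
python3 - <<'E'
from h import *
p=np.load("pics/w6.npz")
print("round",back(p,(322.5,183.5),.022),"bud",back(p,(407.5,180),.064))
E
```

```text
round [ 0.5942 -0.0957  0.022 ] bud [ 0.6082 -0.0132  0.064 ]
```

carry_out(steps=[0,0,0,0,0,0.3,22,0,0,0,0,0,0.7,22,0,0,0,0,0,0.7,22,0,0,0,-0.2,0.3,0,22,0,0,0,-0.4,0.6,0,22,0,0,0,-0.6,0.9,0,22,0,0,0,-0.6,1,0,22,0,0,0,-0.6,1,0,22])

```text
time: 20.18
tool_pos: [0.5225, 0.0168, 0.1271]
tcp_rot: [0.156, 0.988, 0.0, -0.001]
ft_force: [0.8, 0.7, -0.9]
width: 0.0328
grip_force: 25.0
```

carry_out(steps=[0,0,0,-0.5,1,0,22,0,0,0,-0.5,1,0,22,0,0,0,-0.4,1,0,22,0,0,0,-0.4,1,0,22,0,0,0,-0.4,1,0,22,0,0,0,-0.3,1,0,22,0,0,0,-0.2,1,0,22,0,0,0,-0.1,1,0,22])

```text
time: 21.18
tool_pos: [0.4383, 0.2559, 0.1271]
tcp_rot: [0.156, 0.988, -0.0, -0.001]
ft_force: [-0.5, 0.1, -1.0]
width: 0.0327
grip_force: 25.0
```

carry_out(steps=[0,0,0,0,1,0,22,0,0,0,0,0.9,0,22,0,0,0,0,0.6,-0.2,22,0,0,0,0,0.3,-0.4,22,0,0,0,0,0,-0.5,22,0,0,0,0,0,-0.5,22,0,0,0,0,0,-0.35,22,0,0,0,0,0,0,22])

```text
time: 22.18
tool_pos: [0.4403, 0.3379, 0.0686]
tcp_rot: [0.157, 0.988, -0.001, -0.001]
ft_force: [-1.0, -0.6, -1.1]
width: 0.0327
grip_force: 25.0
```

carry_out(steps=[0,0,0,0,0,-0.17,22,0,0,0,0,0,-0.1,22,0,0,0,0,0,-0.06,22,0,0,0,0,0,-0.04,22,0,0,0,0,0,0,22])

```text
time: 22.8
tool_pos: [0.4409, 0.3387, 0.0587]
tcp_rot: [0.156, 0.988, -0.0, -0.0]
ft_force: [0.3, -0.2, -0.7]
width: 0.0329
grip_force: 25.0
```

carry_out(steps=[0,0,0,0,0,-0.04,22,0,0,0,0,0,-0.03,22,0,0,0,0,0,0,22])

```text
time: 23.18
tool_pos: [0.4418, 0.3391, 0.0582]
tcp_rot: [0.156, 0.988, 0.0, 0.001]
ft_force: [-1.7, 0.3, 6.5]
width: 0.0325
grip_force: 25.0
```

carry_out(steps=[0,0,0,0,0,0,64,0,0,0,0,0,0,64,0,0,0,0,0,0,64,0,0,0,0,0,0.6,64,0,0,0,0,0,1,64,0,0,0,0,0,1,64,0,0,0,0.3,-0.6,0.8,64,0,0,0,0.5,-1,0,64])

```text
time: 24.18
tool_pos: [0.4668, 0.2914, 0.1628]
tcp_rot: [0.155, 0.988, 0.002, 0.003]
ft_force: [0.9, -1.2, 0.8]
width: 0.0643
grip_force: 0.0
```

carry_out(steps=[0,0,0,0.5,-1,0,64,0,0,0,0.5,-1,0,64,0,0,0,0.5,-1,0,64,0,0,0,0.5,-1,0,64,0,0,0,0.5,-1,0,64,0,0,0,0.5,-1,0,64,0,0,0,0.5,-1,0,64,0,0,0,0.5,-1,0,64])

```text
time: 25.18
tool_pos: [0.5858, 0.0496, 0.1602]
tcp_rot: [0.156, 0.988, 0.0, 0.001]
ft_force: [-0.4, 0.1, -0.5]
width: 0.0642
grip_force: 0.0
```

carry_out(steps=[0,0,0,0.5,-1,-0.5,64,0,0,0,0.5,-0.8,-0.5,64,0,0,0,0,-0.25,-0.5,64,0,0,0,0,0,0,64])

```text
time: 25.68
tool_pos: [0.6136, -0.0105, 0.1125]
tcp_rot: [0.156, 0.988, 0.0, -0.001]
ft_force: [-0.8, -0.3, 0.5]
width: 0.0641
grip_force: 0.0
```

```bash
python3 look.py w7 .616,-.0105,.064 .616,-.0105,.012; python3 -c "
from h import *
a=cv2.resize(cv2.imread('pics/w7.png')[100:340,200:440],(480,480),interpolation=cv2.INTER_CUBIC)
t=r.read_camera('top');cv2.imwrite('pics/top7.png',t)
b=cv2.resize(t[170:300,145:235],(320,462),interpolation=cv2.INTER_CUBIC)
c=np.zeros((480,800,3),np.uint8);c[:,:480]=a;c[:462,480:]=b;cv2.imwrite('pics/c7.png',c)"
```

```text
[ 0.61418083 -0.01014974  0.1135026 ]
cam [0.54200261 0.01177534 0.32393742]
.616,-.0105,.064 [321.7 211.3]
.616,-.0105,.012 [321.4 196.5]
```

View pics/c7.png

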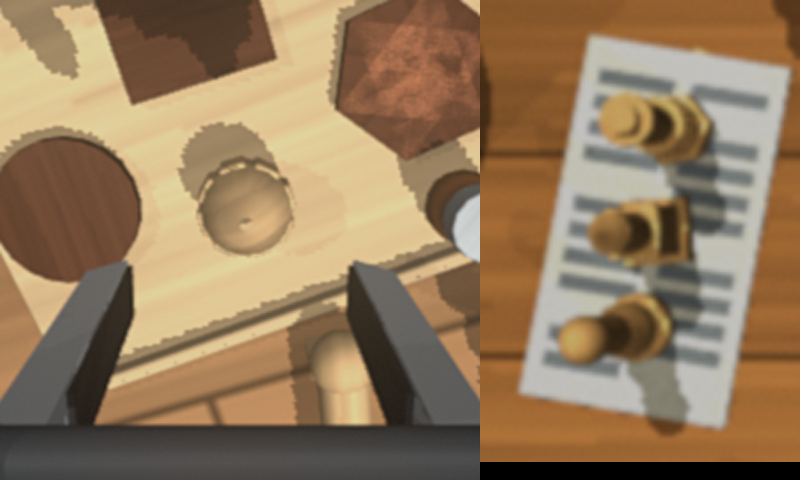

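The finials stand upright on the newsprint. The bud tip is at (246,223), which matches its estimate. I'll descend in two stages with a force check.

carry_out(steps=[0,0,0,0.06,0,-0.8,58,0,0,0,0,0,-0.8,58,0,0,0,0,0,-0.8,58,0,0,0,0,0,-0.7,58,0,0,0,0,0,-0.4,58,0,0,0,0,0,-0.2,58,0,0,0,0,0,0,58])

```text
time: 26.65
tool_pos: [0.6169, -0.0108, 0.0028]
tcp_rot: [0.156, 0.988, -0.0, 0.0]
ft_force: [-0.8, 0.1, -0.7]
width: 0.0578
grip_force: 0.0
```

```bash
python3 - <<'E'
from h import *
p=np.load("pics/w7.npz");print("round",back(p,(200+68.5/2,100+209.5/2),.022))
s=r.state();print(s["ft_force"],s["tool_pos"])
E
```

```text
round [ 0.5951 -0.0933  0.022 ]
[-0.80171558  0.07149954 -0.73254392] [ 0.6169028  -0.01079178  0.002778  ]
```

carry_out(steps=[0,0,0,0,0,-0.15,58,0,0,0,0,0,-0.12,58,0,0,0,0,0,0,30,0,0,0,0,0,0,30,0,0,0,0,0,0,30,0,0,0,0,0,0,30], newtons=15)

```text
time: 27.4
tool_pos: [0.6168, -0.0108, -0.0053]
tcp_rot: [0.156, 0.988, -0.0, 0.0]
ft_force: [-0.3, -0.6, 0.1]
width: 0.0415
grip_force: 15.0
```

carry_out(steps=[0,0,0,0,0,0.4,30,0,0,0,0,0,1,30,0,0,0,0,0,1,30,0,0,0,-0.1,-0.3,0.2,30,0,0,0,-0.2,-0.7,0,30,0,0,0,-0.3,-1,0,30,0,0,0,-0.3,-1,0,30,0,0,0,-0.3,-1,0,30])

```text
time: 28.4
tool_pos: [0.5786, -0.1326, 0.0706]
tcp_rot: [0.157, 0.988, 0.0, -0.002]
ft_force: [0.9, 0.6, -0.1]
width: 0.0415
grip_force: 15.0
```

carry_out(steps=[0,0,0,-0.3,-1,0,30,0,0,0,-0.2,-0.5,0,30,0,0,0,0,0,0,30])

```text
time: 28.78
tool_pos: [0.5646, -0.1766, 0.0716]
tcp_rot: [0.157, 0.988, 0.0, -0.001]
ft_force: [-0.1, -0.1, 0.3]
width: 0.0412
grip_force: 15.0
```

```bash
python3 look.py w8 .5273,-.3335,.048; python3 - <<'E'
from h import *
im=cv2.imread("pics/w8.png");p=np.load("pics/w8.npz");c=proj(p,(.5273,-.3335,.048)).astype(int)
m=(im.max(2)<60).astype(np.uint8)
n,l,s,ce=cv2.connectedComponentsWithStats(m);k=l[c[1],c[0]];print(k,s[k],ce[k])
ct=max(cv2.findContours((l==k).astype(np.uint8),0,1)[0],key=len);e=cv2.fitEllipse(cv2.convexHull(ct));print(e,back(p,e[0],.048))
E
```

```text
[ 0.56507651 -0.17584754  0.07182744]
cam [ 0.49279038 -0.15427926  0.28290938]
.5273,-.3335,.048 [114.8 234. ]
18 [  75  194   82   76 4839] [115.3244472  231.25707791]
((115.31737518310547, 231.23236083984375), (72.41019439697266, 84.75715637207031), 119.64559936523438) [ 0.5254 -0.332   0.048 ]
```

carry_out(steps=[0,0,0,-0.2,-0.6,0,30,0,0,0,-0.3,-1,0,30,0,0,0,-0.3,-1,0,30,0,0,0,-0.2,-1,0,30,0,0,0,-0.2,-0.9,0,30,0,0,0,-0.1,-0.5,-0.2,30,0,0,0,0,-0.2,-0.4,30,0,0,0,0,0,-0.4,30])

```text
time: 29.82
tool_pos: [0.5266, -0.3313, 0.0412]
tcp_rot: [0.156, 0.988, 0.0, -0.0]
ft_force: [-0.4, 0.2, -0.3]
width: 0.0415
grip_force: 15.0
```

carry_out(steps=[0,0,0,0,0,-0.2,30,0,0,0,0,0,-0.1,30,0,0,0,0,0,-0.04,30,0,0,0,0,0,0,30])

```text
time: 30.32
tool_pos: [0.527, -0.3318, 0.0327]
tcp_rot: [0.156, 0.988, -0.0, 0.0]
ft_force: [0.1, 0.2, -1.0]
width: 0.0415
grip_force: 15.0
```

carry_out(steps=[0,0,0,0,0,-0.05,30,0,0,0,0,0,-0.04,30,0,0,0,0,0,0,30])

```text
time: 30.7
tool_pos: [0.527, -0.332, 0.0306]
tcp_rot: [0.156, 0.988, -0.0, 0.0]
ft_force: [-0.9, 1.6, 4.9]
width: 0.0414
grip_force: 15.0
```

carry_out(steps=[0,0,0,0,0,0,64,0,0,0,0,0,0,64,0,0,0,0,0,0,64,0,0,0,0,0,0.6,64,0,0,0,0,0,1,64,0,0,0,0,0,1,64,0,0,0,0,0,1,64,0,0,0,0,0,0.8,64])

```text
time: 31.7
tool_pos: [0.5273, -0.3323, 0.1647]
tcp_rot: [0.156, 0.988, -0.001, 0.001]
ft_force: [0.0, 0.4, -1.1]
width: 0.0637
grip_force: 0.0
```

```bash
python3 look.py w9 .527,-.332,.1 .526,-.3325,.048; python3 -c "
from h import *
a=cv2.resize(cv2.imread('pics/w9.png')[120:280,220:420],None,fx=3,fy=3,interpolation=cv2.INTER_CUBIC);cv2.imwrite('pics/c9.png',a)"
```

```text
[ 0.52882244 -0.33363035  0.16839611]
cam [ 0.45464603 -0.30948468  0.37569803]
.527,-.332,.1 [321.1 202.9]
.526,-.3325,.048 [320.2 189. ]
```

View pics/c9.png

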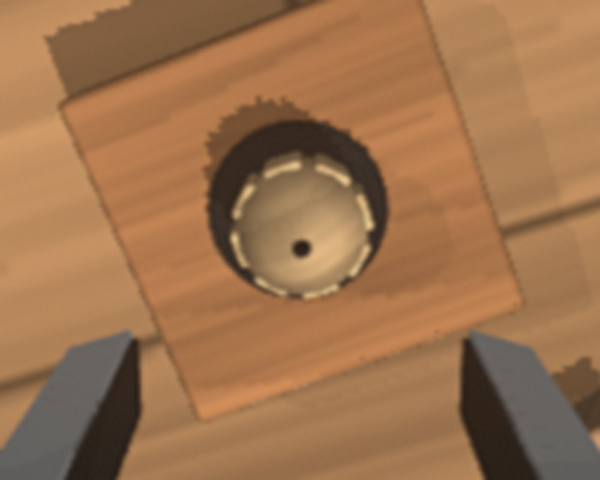

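The bud stands upright on the disc, with its tip at (301,247) and the disc centre at (298,209); the offset once parallax is removed is under 3 mm. Back to the ball finial.

carry_out(steps=[0,0,0,-0.1,0.7,0,64,0,0,0,-0.1,1,0,64,0,0,0,-0.1,1,0,64,0,0,0,-0.1,1,0,64,0,0,0,-0.1,1,0,64,0,0,0,-0.1,1,0,64,0,0,0,-0.1,1,0,64,0,0,0,-0.1,1,0,64])

```text
time: 32.75
tool_pos: [0.501, -0.0983, 0.16]
tcp_rot: [0.156, 0.988, 0.001, -0.001]
ft_force: [0.3, -0.4, -0.2]
width: 0.0639
grip_force: 0.0
```

carry_out(steps=[0,0,0,-0.1,1,0,64,0,0,0,-0.1,1,0,64,0,0,0,-0.1,1,0,64,0,0,0,-0.1,1,0,64,0,0,0,-0.1,1,0,64,0,0,0,-0.15,1,0,64,0,0,0,-0.15,1,0,64,0,0,0,-0.15,1,0,64])

```text
time: 33.75
tool_pos: [0.4719, 0.1408, 0.16]
tcp_rot: [0.156, 0.988, -0.0, -0.001]
ft_force: [1.1, 0.0, 0.6]
width: 0.0641
grip_force: 0.0
```

carry_out(steps=[0,0,0,-0.2,1,0,64,0,0,0,-0.2,1,0,64,0,0,0,-0.2,1,0,64,0,0,0,-0.2,1,0,64,0,0,0,-0.2,1,0,64,0,0,0,-0.1,1,0,64,0,0,0,0,0.6,0,64,0,0,0,0,0,0,64])

```text
time: 34.75
tool_pos: [0.4402, 0.3376, 0.1608]
tcp_rot: [0.155, 0.988, -0.001, -0.001]
ft_force: [-0.1, -0.8, -0.2]
width: 0.0639
grip_force: 0.0
```

carry_out(steps=[0,0,0,0,0,-0.9,64,0,0,0,0,0,-0.9,64,0,0,0,0,0,-0.9,64,0,0,0,0,0,-0.7,64,0,0,0,0,0,0,22,0,0,0,0,0,0,22,0,0,0,0,0,0,22,0,0,0,0,0,0,22], newtons=25)

```text
time: 35.75
tool_pos: [0.4421, 0.3376, 0.0609]
tcp_rot: [0.156, 0.988, 0.001, 0.001]
ft_force: [0.1, 0.7, 1.8]
width: 0.0329
grip_force: 25.0
```

carry_out(steps=[0,0,0,0,0,0.3,22,0,0,0,0,0,0.7,22,0,0,0,0,0,0.8,22,0,0,0,0,-0.3,0.4,22,0,0,0,0,-0.6,0,22,0,0,0,0,-0.9,0,22,0,0,0,0.1,-1,0,22,0,0,0,0.2,-1,0,22])

```text
time: 36.75
tool_pos: [0.449, 0.221, 0.1242]
tcp_rot: [0.156, 0.988, -0.001, -0.001]
ft_force: [0.8, 0.5, -1.0]
width: 0.0327
grip_force: 25.0
```

carry_out(steps=[0,0,0,0.4,-1,0,22,0,0,0,0.5,-1,0,22,0,0,0,0.6,-1,0,22,0,0,0,0.6,-1,0,22,0,0,0,0.6,-1,0,22,0,0,0,0.6,-1,0,22,0,0,0,0.6,-1,0,22,0,0,0,0.5,-1,0,22])

```text
time: 37.75
tool_pos: [0.5812, -0.0188, 0.1242]
tcp_rot: [0.157, 0.988, -0.0, -0.001]
ft_force: [-0.6, 0.8, -1.9]
width: 0.0325
grip_force: 25.0
```

carry_out(steps=[0,0,0,0.3,-1,0,22,0,0,0,0.1,-0.8,0,22,0,0,0,0,-0.5,-0.2,22,0,0,0,0,-0.3,-0.4,22,0,0,0,0,0,-0.4,22,0,0,0,0,0,-0.2,22,0,0,0,0,0,0,22])

```text
time: 38.62
tool_pos: [0.5937, -0.094, 0.0888]
tcp_rot: [0.156, 0.988, 0.0, -0.001]
ft_force: [-0.1, 0.2, -1.3]
width: 0.0326
grip_force: 25.0
```

carry_out(steps=[0,0,0,0.04,-0.05,-0.15,22,0,0,0,0,0,-0.1,22,0,0,0,0,0,-0.05,22,0,0,0,0,0,-0.04,22,0,0,0,0,0,0,22])

```text
time: 39.25
tool_pos: [0.5964, -0.0965, 0.0808]
tcp_rot: [0.156, 0.988, -0.0, 0.001]
ft_force: [-0.1, 1.0, 4.8]
width: 0.0324
grip_force: 25.0
```

carry_out(steps=[0,0,0,0,0,0,64,0,0,0,0,0,0,64,0,0,0,0,0,0,64,0,0,0,0,0,0.6,64,0,0,0,0,0,1,64,0,0,0,0,0,1,64,0,0,0,-0.2,0.6,0.1,64,0,0,0,-0.2,1,0,64])

```text
time: 40.25
tool_pos: [0.5829, -0.0474, 0.1606]
tcp_rot: [0.157, 0.988, 0.0, 0.0]
ft_force: [0.7, 0.5, 0.1]
width: 0.064
grip_force: 0.0
```

carry_out(steps=[0,0,0,-0.2,1,0,64,0,0,0,-0.2,1,0,64,0,0,0,-0.2,1,0,64,0,0,0,-0.2,1,0,64,0,0,0,-0.2,1,0,64,0,0,0,-0.2,1,0,64,0,0,0,-0.2,1,0,64,0,0,0,-0.2,1,0,64])

```text
time: 41.25
tool_pos: [0.5336, 0.1934, 0.1594]
tcp_rot: [0.156, 0.988, -0.0, -0.001]
ft_force: [-0.1, -0.2, 0.2]
width: 0.064
grip_force: 0.0
```

carry_out(steps=[0,0,0,-0.2,1,0,64,0,0,0,-0.2,1,0,64,0,0,0,-0.2,1,0,64,0,0,0,-0.2,1,0,64,0,0,0,0,0.5,0,64,0,0,0,0,0,0,64])

```text
time: 42.0
tool_pos: [0.5107, 0.3272, 0.1599]
tcp_rot: [0.155, 0.988, -0.0, -0.0]
ft_force: [0.2, -0.3, 0.4]
width: 0.0644
grip_force: 0.0
```

carry_out(steps=[0,0,0,0.05,0,-1,64,0,0,0,0,0,-1,64,0,0,0,0,0,-1,64,0,0,0,0,0,-0.9,64,0,0,0,0,0,0,20,0,0,0,0,0,0,20,0,0,0,0,0,0,20,0,0,0,0,0,0,20])

```text
time: 43.0
tool_pos: [0.5139, 0.327, 0.0448]
tcp_rot: [0.156, 0.988, 0.001, 0.001]
ft_force: [-0.4, 0.7, 2.5]
width: 0.0295
grip_force: 25.0
```

carry_out(steps=[0,0,0,0,0,0.3,20,0,0,0,0,0,0.7,20,0,0,0,0,-0.3,0.65,20,0,0,0,0,-0.6,0,20,0,0,0,0,-0.9,0,20,0,0,0,0.05,-1,0,20,0,0,0,0.05,-1,0,20,0,0,0,0.05,-1,0,20])

```text
time: 44.0
tool_pos: [0.5168, 0.1805, 0.0925]
tcp_rot: [0.157, 0.988, -0.0, -0.0]
ft_force: [-0.8, 0.5, -1.5]
width: 0.0292
grip_force: 25.0
```

carry_out(steps=[0,0,0,0.05,-1,0,20,0,0,0,0.05,-1,0,20,0,0,0,0,-1,0,20,0,0,0,0,-1,0,20,0,0,0,0,-1,0,20,0,0,0,0,-0.8,0,20,0,0,0,0,-0.5,-0.2,20,0,0,0,0,-0.15,-0.4,20])

```text
time: 45.0
tool_pos: [0.5203, -0.0118, 0.0745]
tcp_rot: [0.157, 0.988, 0.0, 0.0]
ft_force: [-0.5, 0.1, -1.7]
width: 0.0298
grip_force: 25.0
```

carry_out(steps=[0,0,0,0,0,-0.2,20,0,0,0,0,0,-0.1,20,0,0,0,0,0,0,20])

```text
time: 45.38
tool_pos: [0.5203, -0.0102, 0.0657]
tcp_rot: [0.156, 0.988, 0.0, -0.0]
ft_force: [0.3, -0.6, -1.8]
width: 0.0298
grip_force: 25.0
```

carry_out(steps=[0,0,0,0,0,-0.06,20,0,0,0,0,0,-0.05,20,0,0,0,0,0,0,20])

```text
time: 45.75
tool_pos: [0.5213, -0.0106, 0.0648]
tcp_rot: [0.156, 0.988, 0.0, 0.001]
ft_force: [-3.4, 2.2, 10.0]
width: 0.0295
grip_force: 25.0
```

carry_out(steps=[0,0,0,0,0,0.03,64,0,0,0,0,0,0,64,0,0,0,0,0,0,64,0,0,0,0,0,0.6,64,0,0,0,0,0,1,64,0,0,0,0,0,1,64,0,0,0,0,0,0.7,64,0,0,0,0.2,0.8,0,64])

```text
time: 46.75
tool_pos: [0.5284, 0.0122, 0.1664]
tcp_rot: [0.157, 0.988, -0.0, 0.003]
ft_force: [-0.8, -0.4, -0.0]
width: 0.0639
grip_force: 0.0
```

carry_out(steps=[0,0,0,0.2,1,0,64,0,0,0,0.2,1,0,64,0,0,0,0.2,1,0,64,0,0,0,0.2,1,0,64,0,0,0,0.2,1,0,64,0,0,0,0.2,1,0,64,0,0,0,0.2,1,0,64,0,0,0,0.2,1,0,64])

```text
time: 47.75
tool_pos: [0.5749, 0.2543, 0.164]
tcp_rot: [0.156, 0.988, 0.0, 0.001]
ft_force: [-0.0, -0.3, -0.4]
width: 0.0641
grip_force: 0.0
```

carry_out(steps=[0,0,0,0.2,1,0,64,0,0,0,0.2,0.8,0,64,0,0,0,0.07,0.3,0,64,0,0,0,0,0,0,64])

```text
time: 48.25
tool_pos: [0.5886, 0.3162, 0.1631]
tcp_rot: [0.156, 0.988, -0.0, 0.0]
ft_force: [-0.5, -1.3, 0.3]
width: 0.064
grip_force: 0.0
```

Down to 0.058 (3.5 units).

carry_out(steps=[0,0,0,0,0,-0.9,64,0,0,0,0,0,-0.9,64,0,0,0,0,0,-0.9,64,0,0,0,0,0,-0.75,64,0,0,0,0,0,0,25,0,0,0,0,0,0,25,0,0,0,0,0,0,25,0,0,0,0,0,0,25])

```text
time: 49.25
tool_pos: [0.5896, 0.3165, 0.0607]
tcp_rot: [0.156, 0.988, 0.001, 0.001]
ft_force: [0.4, -1.0, 3.0]
width: 0.0373
grip_force: 25.0
```

carry_out(steps=[0,0,0,0,0,0.3,25,0,0,0,0,0,0.7,25,0,0,0,0,-0.3,0.65,25,0,0,0,0,-0.6,0,25,0,0,0,-0.05,-0.9,0,25,0,0,0,-0.05,-1,0,25,0,0,0,-0.05,-1,0,25,0,0,0,-0.05,-1,0,25])

```text
time: 50.25
tool_pos: [0.5818, 0.17, 0.1081]
tcp_rot: [0.157, 0.988, -0.0, -0.0]
ft_force: [-0.2, 0.1, -0.9]
width: 0.0368
grip_force: 25.0
```

carry_out(steps=[0,0,0,0,-1,0,25,0,0,0,0,-0.9,0,25,0,0,0,0,-0.6,-0.1,25,0,0,0,0,-0.35,-0.4,25,0,0,0,0,0,-0.25,25,0,0,0,0,0,-0.12,25,0,0,0,0,0,-0.06,25,0,0,0,0,0,0,25])

```text
time: 51.25
tool_pos: [0.5828, 0.0872, 0.0809]
tcp_rot: [0.156, 0.988, 0.0, 0.0]
ft_force: [-0.3, -0.0, -1.4]
width: 0.0373
grip_force: 25.0
```

carry_out(steps=[0,0,0,0,-0.03,-0.05,25,0,0,0,0,0,-0.04,25,0,0,0,0,0,0,25])

```text
time: 51.62
tool_pos: [0.5845, 0.0863, 0.0808]
tcp_rot: [0.156, 0.988, 0.001, 0.002]
ft_force: [-2.7, 1.2, 9.6]
width: 0.0371
grip_force: 25.0
```

Contact. I'll release, rise, back away towards the robot's left and check.

carry_out(steps=[0,0,0,0,0,0.03,64,0,0,0,0,0,0,64,0,0,0,0,0,0,64,0,0,0,0,0,0.6,64,0,0,0,0,0,1,64,0,0,0,0,0,1,64,0,0,0,0,0.5,0.5,64,0,0,0,-0.3,1,0.4,64])

```text
time: 52.62
tool_pos: [0.5739, 0.1314, 0.1851]
tcp_rot: [0.157, 0.988, 0.0, 0.001]
ft_force: [0.3, -0.5, 0.3]
width: 0.064
grip_force: 0.0
```

carry_out(steps=[0,0,0,-0.5,1,0,64,0,0,0,-0.5,1,0,64,0,0,0,-0.5,1,0,64,0,0,0,-0.5,1,0,64,0,0,0,-0.3,1,0,64,0,0,0,0,1,0,64,0,0,0,0,0.5,0,64,0,0,0,0,0,0,64])

```text
time: 53.62
tool_pos: [0.5042, 0.3264, 0.1837]
tcp_rot: [0.156, 0.988, -0.0, -0.0]
ft_force: [0.1, 0.4, -0.0]
width: 0.0638
grip_force: 0.0
```

```bash
python3 - <<'E'
from h import *
t=r.read_camera("top");p=r.camera_params("top");cv2.imwrite("pics/top10.png",t)
cv2.imwrite("pics/c10.png",cv2.resize(t[165:270,255:460],None,fx=3.9,fy=3.9,interpolation=cv2.INTER_CUBIC))
E
```

```text
(no output)
```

View pics/c10.png

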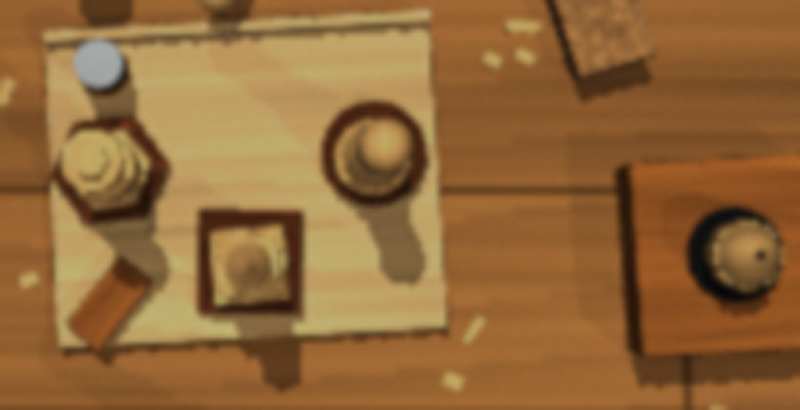

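All three finials stand centred on their matching pads: ringed (95,165), spire (248,266), ball (375,155). The bud is on the disc at (745,253) and the jar has not moved at (100,65).

```bash
python3 -c "
from workcell import r
print(r.sign_off())"
```

```text
the job is handed in; nothing more can be done
None
```

I handed the job in at about 54 s (no verdict came back): the bud stands on the rubber disc, each finial is upright and centred on its matching base plate, the wax jar has not moved, and everything is released.

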